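Roll a shaft blank into the V-block and butt it against the stop

TASK

Without picking it up, push the round aluminium bar by its side so that it rolls over the bench, up the ramp and into the groove of the wooden V-block, lying along the groove and still clear of the steel stop plate. Then push its free end with a fingertip so that it slides along the groove until it butts against the stop plate, and leave it there. Never lift the bar, and leave the bar clamp, the jar and the wood offcut where they are.

Things in the scene. Friction and masses are not known exactly. Their poses are not given: they have to be found in the camera images.
- bar: Solid round aluminium bar, 50 mm diameter, 110 mm long, about 0.55 kg, lying loose on the bench between the V-block and the bar clamp. Origin at mid-length on its axis (25 mm above the bench); its x axis is the bar's axis, y and z turn with it as it rolls. Polished and waxed (friction about 0.2 on everything); it rolls freely, and rolls on if pushed fast.
- vblock: Dark wooden V-block fixed to the bench, left or right of the bar (it changes). 260 mm long along its x (-135 to +125 mm; x points away from the robot, at most 0.12 rad askew), 135 mm wide. Origin on the bench under the groove's bottom. The groove runs along x; from its edges, 13 mm high at y = +-17 mm, ramps fall to the bench at y = +-67 mm, so the bar can roll in from either side.
- seat (a point): Where the bar's centre lies when it is home: in the V-block's frame x = 55 mm, y = 0, z = 31.9 mm. Anywhere in the groove the bar's axis is 31.9 mm above the bench. The groove's bottom is 3 mm above the bench, its faces slope 30 degrees from level.
- stop (a point): Centre of the inner face of the steel stop plate that stands across the far end of the V-block (in the V-block's frame x = 110 mm, y = 0, z = 32 mm). The plate is fixed, 70 mm wide (y), 12 mm thick, 50 mm high.
- clamp: Bystander: bar clamp lying flat on the bench on the other side of the bar from the V-block, flat dark steel bar 240 mm long along its x, two orange jaws, wooden handle; 95 mm wide over its y, 28 mm high. Origin at the middle of its underside.
- jar: Bystander: amber glass jar with a steel lid, 56 mm diameter, 75 mm high, standing beyond the bar as seen from the robot. Origin at the centre of its underside.
- offcut: Bystander: light wood offcut, 70 x 50 x 18 mm, lying beside the jar, beyond the bar. Origin at the centre of its underside.
Mind the look-alikes: they are no part of the job. Leave any blue or red look-alike of the bar alone.

How it is judged:
On the way, in this order (a step that is already met when the one before it is completed fails the run):
1. the bar lies in the groove of the V-block, along it, its end still clear of the stop plate (by 6 mm or more) (y of bar in the frame of vblock between -0.004 and 0.004 m and z of bar in the frame of vblock between 0.029 and 0.035 m and angle between the x axis of bar and the x axis of vblock, either way round below 0.05 rad and x of bar in the frame of vblock between -0.14 and 0.049 m), for 0.2 s.
2. the bar, in the groove, butts against the stop plate (y of bar in the frame of vblock between -0.004 and 0.004 m and z of bar in the frame of vblock between 0.029 and 0.035 m and angle between the x axis of bar and the x axis of vblock, either way round below 0.05 rad and x of bar in the frame of vblock between 0.0515 and 0.058 m), for 0.2 s.
At the end, for the whole second after the job is handed in: The bar rests in the groove of the V-block: its axis within 4 mm sideways and 3 mm in height of its seat and within 0.05 rad of the groove's direction, its end within 3.5 mm of the stop plate, at rest (all of step 2 and linear speed of bar below 0.01 m/s and angular speed of bar below 0.3 rad/s); the robot touches nothing.
It fails at once if the bar is lifted (its axis more than 46 mm above the bench, or more than 33 mm while away from the V-block) (height (world z) of bar above 0.046 m or (height (world z) of bar above 0.033 m and not (y of bar in the frame of vblock between -0.1 and 0.1 m))).
It fails at once if the bar is tipped up on end (its axis more than 0.3 rad from level) (angle between bar's own x axis and vertical below 1.27 rad or angle between bar's own x axis and vertical above 1.87 rad).
It fails at once if the clamp is shoved aside (moved more than 20 mm) (distance of clamp from where it was at the start of the episode above 0.02 m).
It fails at once if the jar is shoved aside (moved more than 20 mm) (distance of jar from where it was at the start of the episode above 0.02 m).
It fails at once if the offcut is shoved aside (moved more than 20 mm) (distance of offcut from where it was at the start of the episode above 0.02 m).
It also fails if it takes over 56 s, if anything falls off the work surface, if the arm or the gripper's body presses on something with over 40 N, if the wrist force passes 120 N, or if a joint passes its speed limit or range.

ROBOT

A 6-joint arm with a two-finger parallel gripper is mounted at the origin on the work surface. World frame = base frame: x ahead of the robot, y to its left, z up, the work surface at z = 0. Lengths are in m, angles in rad, forces in N, time in s.
With the tool pointing down it reaches from about 0.35 to 0.975 m from the base axis. Payload 4.9 kg.
Tool frame: the origin (TCP) lies midway between the tips of the shut fingers; the grasp point (between the pads) lies 19 mm behind it; x points along the fingers, y is the direction in which the jaws open and shut, and the axes are right-handed (so a half turn about x gives the same grasp; the last joint's range is limited). The gripper opens to 85 mm and grips with 20 to 120 N. Pads are 22 mm wide; open, the fingers measure 114 mm over their backs; the gripper's body (76 mm by 85 mm) begins 54 mm behind the grasp point. The pads swing forward as they close: fully open they stand 13 mm farther back than shut.
Start: joints at [1.135, 0.053, 1.613, -0, 1.476, -0.119], TCP at [0.195, 0.594, 0.231] pointing down, gripper open.
Joint ranges: [-3.01, 3.01], [-1.01, 2.22], [0.06, 2.58], [-1.02, 4.17], [0.09, 2.62], [-3.14, 3.14]. Speed limits (rad/s): [2.57, 2.57, 3.14, 3.14, 3.14, 3.14].

INTERFACE

Orientations are given as a rotation vector (axis times angle).
In Python, from station import ctrl gives the robot as it stands.
- The arm moves only by the shell command python3 -m handwheel 'ROWS' [FORCE]. ROWS is JSON, a list of rows, each a list of 3 entries, a list of its own where there are three numbers: the finger opening in m, from 0 to 0.0854, then the shift along the tool's x, y, z in m, then the turn, a rotation vector about the tool's x, y, z in degrees. In form: [[claw, [dx, dy, dz], [ax, ay, az]], ...]. A call has 1 to 10 rows; each row shifts and turns the commanded pose from where the row before left it, along the tool's axes as they then stand; what a row does not reach is not made up. A row lasts 1/12 s, in which the tool goes at most 41.7 mm and 7.16 degrees, less where a joint would pass 70% of its speed; a pose out of reach is approached as far as the arm can. A call with a gripper value outside its range is refused whole. The fingers move at their own pace and stop on an object; FORCE is the grip in N (left out, the last holds). Time passes only in rows, so rows that do not move let the fingers close. It gives the time, the measured TCP pose, the force and the opening at its end, in the units of the state.
- ctrl.get_obs(): the state, without advancing time (a new reading comes with each control period).
- ctrl.get_image(name): name is "side" or "top"; returns the picture (480x640x3 uint8, red, green, blue); there is no depth.
- ctrl.camera_params(name): a dict with "vertical_fov" (degrees; the focal length in pixels is half the picture's height over the tangent of half this angle, whatever the lens; pixels are square), "cx", "cy" (the principal point, pixels), "D" ([k1, k2, p1, p2, k3] as OpenCV has them; the pictures are not rectified), "rvec" (rotation vector, rad) and "tvec" (3), from world to camera coordinates, as OpenCV has them. Camera axes: x right, y down, z forward; pixel columns grow to the right and rows downward; lengths in m; the calibration is good to about 2 mm. A picture is of the moment at which its call begins. camera_params takes no time and is no camera call.
- ctrl.finish_job(): hands the job in, once; it reports no verdict.
Trained networks look in the newest picture that a camera, given by its name, has taken for a name from the list of things; names that differ only in an ending like _2 or _b are one class to them, and where a whole thing is asked for, a point or a joint stands for the part that bears it (a point fixed in the world has none). Each returns a list of dicts, best first, with "score" (0 to 1); they miss things now and then, are a little off and sometimes report something else, mostly with a low value. They report only what shows in the picture. A call takes as long as a camera call. They do not tell look-alikes from the thing itself.
- ctrl.look_for(thing, camera): "box" ([centre column, centre row, width, height] in pixels, round what is visible of it).
- ctrl.silhouettes(thing, camera): "mask" (480x640 bool, what is visible of it) and "box" ([centre column, centre row, width, height] in pixels, round what is visible of it).
- ctrl.tip_of(thing, camera): "centre" ([row, column] in pixels: a listed point, or the origin of a listed thing).
The state is a dict: "t": time; "q": joint angles; "dq": joint speeds; "effort": joint torques, N m; "tool_pos": TCP position; "tool_rot": TCP orientation; "contact_force": force on the tool from outside, world axes, zero at the start; "wrist_torque": the same for the moment, N m; "opening": finger opening in m.
Only numpy, scipy, OpenCV 4.12 (cv2) and the standard library are available. Lean on these libraries where they do the work, as an engineer would, in place of code of your own. Each camera call takes 0.05 s, during which the arm holds its last target.

## Working session

There is one attempt and no reset: what is moved stays moved. The work goes in short steps, Python scripts to look and compute and a shell command to move; the robot and the scene stay as the last step left them, time stands still between calls to the robot, and variables do not carry over. Pictures are saved under pics/ and viewed, and the job is handed in when it is done.

```bash
mkdir -p pics; ls
python3 - <<'E'
from station import ctrl
import cv2
for n in("side","top"):
    im=ctrl.get_image(n); cv2.imwrite(f"pics/{n}0.png",im[:,:,::-1])
    print(n,ctrl.camera_params(n))
o=ctrl.get_obs();print(o)
for n in("side","top"):
    for th in("bar","vblock","stop","clamp","jar","offcut","seat"):
        try: print(n,th,[(round(d['score'],2),[round(float(x)) for x in d['centre']]) for d in ctrl.tip_of(th,n)])
        except Exception as e: print(n,th,e)
E
```

```text
pics
side {'vertical_fov': 57.86322646507135, 'cx': 324.08499932239727, 'cy': 229.28619309535924, 'D': array([0.02544559, 0.        , 0.        , 0.        , 0.        ]), 'rvec': array([ 0.60882508, -2.70910197,  1.06431941]), 'tvec': array([0.46242435, 0.18270595, 0.61043278])}
top {'vertical_fov': 55.598424466694965, 'cx': 315.5575103487044, 'cy': 242.35137892681584, 'D': array([-0.02037,  0.     ,  0.     ,  0.     ,  0.     ]), 'rvec': array([ 2.18360408, -2.1274583 ,  0.12561386]), 'tvec': array([-0.00133946,  0.49256312,  0.72963526])}
{'t': 0.1, 'q': array([ 1.13502873e+00,  5.32897087e-02,  1.61418747e+00,  1.03849672e-05,
        1.47600975e+00, -1.19009273e-01]), 'dq': array([-3.76683668e-04, -1.85405790e-03, -4.50316643e-03, -1.23248685e-03,
        3.00478302e-04, -1.47952484e-05]), 'effort': array([ 3.04148052e-04, -3.94899952e+01, -3.71365142e+01, -1.63020295e-04,
        3.91631547e-03,  5.49244277e-06]), 'tool_pos': array([0.19443607, 0.59337693, 0.23016828]), 'tool_rot': array([ 0.24717845,  1.55699223, -0.2500458 ]), 'contact_force': array([ 0.19973046,  0.88580992, -0.87219772]), 'wrist_torque': array([-0.05066274, -0.01376259, -0.0407093 ]), 'opening': 0.08519262105939789}
side bar [(0.94, [260, 406]), (0.91, [234, 320]), (0.75, [424, 397])]
side vblock [(0.84, [312, 228])]
side stop [(0.63, [278, 167])]
side clamp [(0.73, [168, 345])]
side jar [(0.56, [190, 248])]
side offcut [(0.66, [222, 209])]
side seat []
top bar [(0.98, [323, 321]), (0.64, [358, 170]), (0.57, [227, 319]), (0.45, [213, 436])]
top vblock [(0.95, [196, 215])]
top stop [(0.67, [128, 212])]
top clamp [(0.73, [214, 438]), (0.45, [227, 320])]
top jar [(0.75, [125, 360])]
top offcut [(0.79, [120, 296])]
top seat []
```

View pics/top0.png

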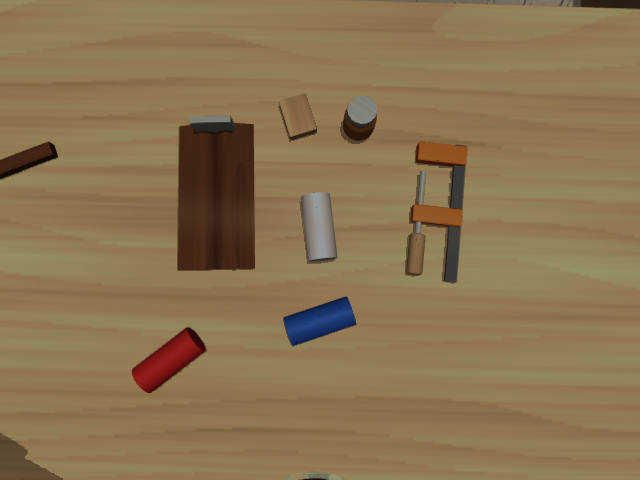

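View pics/side0.png

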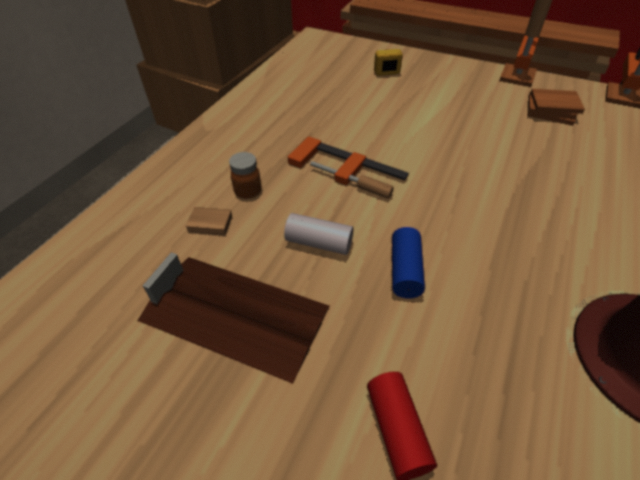

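The aluminium bar is the grey cylinder at top (319,227) and side (320,234). Blue at top (320,321) and red at top (169,360) are look-alikes. The V-block at top (216,196) is to the bar's left, with the stop at its far end (212,125).

I'll confirm that with a crop and fit the poses.

```bash
cat > h.py <<'E'
import numpy as np, cv2
from station import ctrl
from scipy.optimize import minimize
def cam(n):
    p=ctrl.camera_params(n); f=240/np.tan(np.radians(p['vertical_fov'])/2)
    return np.array([[f,0,p['cx']],[0,f,p['cy']],[0,0,1.]]),np.array(p['D']),np.array(p['rvec']),np.array(p['tvec'])
C={n:cam(n) for n in("side","top")}
def proj(P,n):
    K,D,r,t=C[n]; return cv2.projectPoints(np.asarray(P,float).reshape(-1,1,3),r,t,K,D)[0].reshape(-1,2)
def back(uv,z,n):
    K,D,r,t=C[n]; R=cv2.Rodrigues(r)[0]
    u=cv2.undistortPoints(np.array(uv,float).reshape(-1,1,2),K,D).reshape(-1,2)
    d=np.c_[u,np.ones(len(u))]@R; c=-R.T@t
    return c+d*((z-c[2])/d[:,2])[:,None]
def barpts(x,y,a,z=.025,L=.11,r=.025):
    th=np.linspace(0,2*np.pi,40); P=[]
    for s in(-L/2,L/2):
        P.append(np.c_[np.full(40,s),r*np.cos(th),r*np.sin(th)])
    P=np.vstack(P); return xf(P,x,y,a)+[0,0,z]
def xf(P,x,y,a):
    c,s=np.cos(a),np.sin(a); P=np.asarray(P,float); return np.c_[x+c*P[:,0]-s*P[:,1],y+s*P[:,0]+c*P[:,1],P[:,2]]
def mask(polys,n,S=4):
    m=np.zeros((480,640),np.uint8)
    for P in polys:
        h=cv2.convexHull(proj(P,n).astype(np.float32)); cv2.fillPoly(m,[np.round(h*16).astype(np.int32)],255,cv2.LINE_AA,4)
    return m.astype(float)/255
def fit(x0,polyf,masks,tol=(.01,.01,.08)):
    def cost(p):
        c=0
        for n,M in masks.items():
            m=mask(polyf(*p),n); c+=1-np.minimum(m,M).sum()/np.maximum(m,M).sum()
        return c
    s=np.array([x0]+[np.array(x0)+np.eye(3)[i]*tol[i] for i in range(3)])
    r=minimize(cost,x0,method='Nelder-Mead',options=dict(initial_simplex=s,xatol=1e-5,fatol=1e-6)); return r.x,r.fun
def getmask(th,n,near):
    best=None
    for d in ctrl.silhouettes(th,n):
        b=d['box']
        dd=np.hypot(b[0]-near[0],b[1]-near[1])
        if dd<40 and (best is None or d['score']>best[0]): best=(d['score'],d['mask'].astype(float),b)
    return best
def fitbar(x0,z=.025,verbose=True):
    ms={}
    for n in("top","side"):
        ctrl.get_image(n)
        g=getmask("bar",n,proj([[x0[0],x0[1],z]],n)[0])
        if g: ms[n]=g[1]
    out={}
    for k in ms: out[k]=fit(x0,lambda *p:[barpts(*p,z=z)],{k:ms[k]})
    out['both']=fit(x0,lambda *p:[barpts(*p,z=z)],ms)
    for k,v in out.items(): print('bar',k,v[0].round(4),round(v[1],3))
    return out
def invf(v,p):
    c,s=np.cos(v[2]),np.sin(v[2]); d=np.array(p[:2])-v[:2]; return np.array([c*d[0]+s*d[1],-s*d[0]+c*d[1],p[2]-v[2]])
def vpolys(x,y,a):
    P=[[sx,sy,0] for sx in(-.135,.125) for sy in(-.067,.067)]+[[sx,sy,.013] for sx in(-.135,.125) for sy in(-.017,.017)]
    S=[[sx,sy,z] for sx in(.11,.122) for sy in(-.035,.035) for z in(.007,.057)]
    return [xf(P,x,y,a),xf(S,x,y,a)]
E
python3 - <<'E'
from h import *
x0=back([[319,227]],.025,'top')[0];print(x0, back([[320,234]],.025,'side'))
o=fitbar([x0[0],x0[1],.1])
vt=getmask('vblock','top',(216,196)); vs=getmask('vblock','side',(228,312))
print(vt and (vt[0],vt[2]),vs and (vs[0],vs[2]))
v0=back([[215,196]],.0,'top')[0]
ms={'top':vt[1],'side':vs[1]}
for k in ms: print(k,fit([v0[0],v0[1],0],lambda *p:vpolys(*p),{k:ms[k]}))
V=fit([v0[0],v0[1],0],lambda *p:vpolys(*p),ms);print(V)
B=o['both'][0]
print('bar in v',invf(V[0],B))
for n in('top','side'):
    im=ctrl.get_image(n)[:,:,::-1].copy()
    for P in [barpts(*B)]+vpolys(*V[0]):
        cv2.polylines(im,[cv2.convexHull(proj(P,n).astype(np.float32)).astype(np.int32)],True,(0,255,0),1)
    c=im[90:300,150:400] if n=='top' else im[170:390,120:380]
    cv2.imwrite(f'pics/fit_{n}.png',cv2.resize(c,None,fx=2.8,fy=2.6))
for th,uv,z in(('clamp',(438,214),.0),('jar',(361,111),.075),('offcut',(298,116),.018)):
    print(th,back([uv],z,'top')[0].round(3))
print(back([[416,274],[413,215],[418,152],[320,321],[169,360]],.02,'top').round(3))
E
```

```text
[0.51929763 0.00640589 0.025     ] [[0.51755994 0.0047761  0.025     ]]
bar top [0.5191 0.0072 0.137 ] 0.087
bar side [0.5203 0.0033 0.2236] 0.122
bar both [0.5192 0.006  0.1524] 0.225
(0.61, [217.6, 193.5, 82.1, 155.3]) (0.88, [235.8, 317.6, 197.1, 128.5])
top (array([0.57947982, 0.19024915, 0.0536    ]), np.float64(0.02823956900961211))
side (array([0.57910969, 0.18734307, 0.0471513 ]), np.float64(0.03810616845136705))
(array([0.57978654, 0.18873539, 0.0551893 ]), np.float64(0.08436716457078464))
bar in v [-0.0705909  -0.17916148  0.09722797]
clamp [ 0.552 -0.201  0.   ]
jar [ 0.704 -0.057  0.075]
offcut [0.717 0.048 0.018]
[[ 0.445 -0.158  0.02 ]
 [ 0.545 -0.153  0.02 ]
 [ 0.656 -0.162  0.02 ]
 [ 0.363  0.001  0.02 ]
 [ 0.292  0.248  0.02 ]]
```

View pics/fit_top.png

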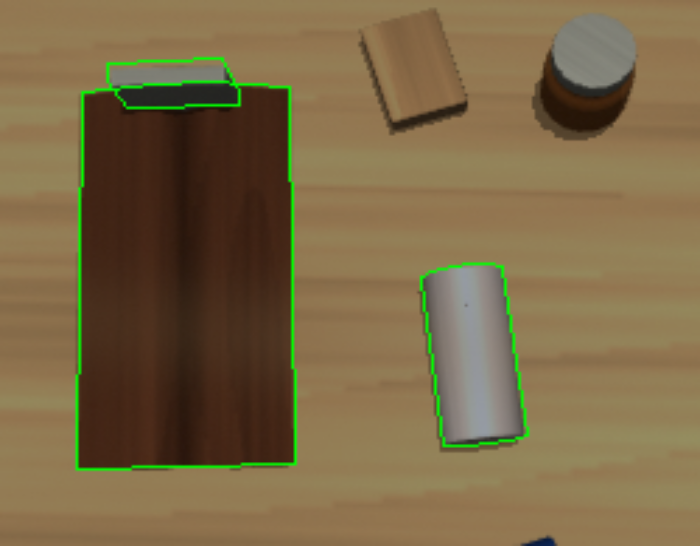

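View pics/fit_side.png

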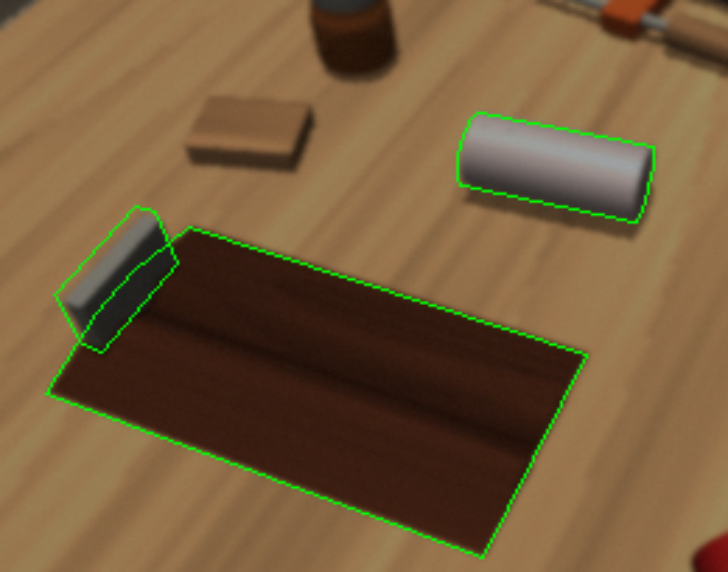

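The overlays match both pictures. The grey bar fits the description: polished metal, between the V-block and the clamp, with the jar beyond it. It sits at (0.519, 0.006), and the V-block at (0.580, 0.189) with yaw 0.055.

My plan is to spread the two fingertips along the groove direction behind the bar, which squares it up, and roll it slowly to the left.

```bash
cat >> h.py <<'E'
from scipy.spatial.transform import Rotation as Ro
V=np.array([.5797,.189,.054])
def plan(target,yawdir):
    # target xyz world; yawdir: yaw of tool y axis. tool x down.
    o=ctrl.get_obs(); R=Ro.from_rotvec(o['tool_rot']).as_matrix()
    y=np.array([np.cos(yawdir),np.sin(yawdir),0]); x=np.array([0,0,-1.]); T=np.c_[x,y,np.cross(x,y)]
    print('t',o['t'],'pos',o['tool_pos'].round(4),'F',o['contact_force'].round(2),'op',round(o['opening'],4))
    print('tool axes cols\n',R.round(3)); d=np.array(target)-o['tool_pos']
    print('world d',d.round(4),'shift now-axes',(R.T@d).round(4),'turn deg',np.degrees(Ro.from_matrix(R.T@T).as_rotvec()).round(2),'shift target-axes',(T.T@d).round(4))
E
python3 - <<'E'
from h import *
for a in(.054,.054+np.pi): plan([.519,-.06,.15],a)
E
```

```text
t 1.2 pos [0.1947 0.5939 0.2313] F [ 0.46 -0.19  0.94] op 0.0857
tool axes cols
 [[ 0.     0.312  0.95 ]
 [ 0.     0.95  -0.312]
 [-1.     0.     0.   ]]
world d [ 0.3243 -0.6539 -0.0813] shift now-axes [ 0.0813 -0.5203  0.5119] turn deg [68.76 -0.   -0.  ] shift target-axes [0.0813 0.2885 0.6704]
t 1.2 pos [0.1947 0.5939 0.2313] F [ 0.46 -0.19  0.94] op 0.0857
tool axes cols
 [[ 0.     0.312  0.95 ]
 [ 0.     0.95  -0.312]
 [-1.     0.     0.   ]]
world d [ 0.3243 -0.6539 -0.0813] shift now-axes [ 0.0813 -0.5203  0.5119] turn deg [-111.24    0.     -0.  ] shift target-axes [ 0.0813 -0.2885 -0.6704]
```

```bash
python3 -m handwheel '[[0.06,[0,0,0],[6.876,0,0]],[0.06,[0,0,0],[6.876,0,0]],[0.06,[0,0,0],[6.876,0,0]],[0.06,[0,0,0],[6.876,0,0]],[0.06,[0,0,0],[6.876,0,0]],[0.06,[0,0,0],[6.876,0,0]],[0.06,[0,0,0],[6.876,0,0]],[0.06,[0,0,0],[6.876,0,0]],[0.06,[0,0,0],[6.876,0,0]],[0.06,[0,0,0],[6.876,0,0]]]'
python3 -m handwheel '[[0.06,[0,0.0144,0.0335],[0,0,0]],[0.06,[0,0.0144,0.0335],[0,0,0]],[0.06,[0,0.0144,0.0335],[0,0,0]],[0.06,[0,0.0144,0.0335],[0,0,0]],[0.06,[0,0.0144,0.0335],[0,0,0]],[0.06,[0,0.0144,0.0335],[0,0,0]],[0.06,[0,0.0144,0.0335],[0,0,0]],[0.06,[0,0.0144,0.0335],[0,0,0]],[0.06,[0,0.0144,0.0335],[0,0,0]],[0.06,[0,0.0144,0.0335],[0,0,0]]]'
python3 -m handwheel '[[0.06,[0,0.0144,0.0335],[0,0,0]],[0.06,[0,0.0144,0.0335],[0,0,0]],[0.06,[0,0.0144,0.0335],[0,0,0]],[0.06,[0,0.0144,0.0335],[0,0,0]],[0.06,[0,0.0144,0.0335],[0,0,0]],[0.06,[0,0.0144,0.0335],[0,0,0]],[0.06,[0,0.0144,0.0335],[0,0,0]],[0.06,[0,0.0144,0.0335],[0,0,0]],[0.06,[0,0.0144,0.0335],[0,0,0]],[0.06,[0,0.0144,0.0335],[0,0,0]]]'
python3 -c "
from h import *
plan([.519,-.06,.012],.054)"
```

```text
t: 2.03
tool_pos: [0.1947, 0.5939, 0.2313]
tool_rot: [1.174, 1.231, -1.174]
contact_force: [-0.3, -0.0, -1.5]
opening: 0.0605
t: 2.87
tool_pos: [0.3569, 0.2656, 0.2316]
tool_rot: [1.17, 1.234, -1.168]
contact_force: [1.2, -0.2, 0.4]
opening: 0.0602
t: 3.7
tool_pos: [0.5189, -0.0615, 0.2315]
tool_rot: [1.17, 1.233, -1.169]
contact_force: [0.2, 0.1, -0.2]
opening: 0.0601
t 3.7 pos [ 0.5189 -0.0615  0.2315] F [ 0.16  0.06 -0.19] op 0.0601
tool axes cols
 [[ 0.001  0.999  0.053]
 [-0.     0.053 -0.999]
 [-1.     0.001  0.   ]]
world d [ 1.000e-04  1.500e-03 -2.195e-01] shift now-axes [ 0.2195 -0.     -0.0016] turn deg [-0.03  0.01 -0.04] shift target-axes [ 2.195e-01  2.000e-04 -1.500e-03]
```

```bash
python3 -m handwheel '[[0.06,[0.03,0,0],[0,0,0]],[0.06,[0.03,0,0],[0,0,0]],[0.06,[0.03,0,0],[0,0,0]],[0.06,[0.03,0,0],[0,0,0]],[0.06,[0.03,0,0],[0,0,0]],[0.06,[0.02,0,0],[0,0,0]],[0.06,[0.02,0,0],[0,0,0]],[0.06,[0.015,0,0],[0,0,0]],[0.06,[0.0135,0,0],[0,0,0]],[0.06,[0,0,0],[0,0,0]]]'
python3 - <<'E'
from h import *
for n in('top','side'):
    cv2.imwrite(f'pics/d_{n}.png',ctrl.get_image(n)[:,:,::-1])
E
```

```text
t: 4.53
tool_pos: [0.5159, -0.059, 0.0097]
tool_rot: [1.168, 1.24, -1.173]
contact_force: [0.1, -1.1, -0.1]
opening: 0.06
```

View pics/d_side.png

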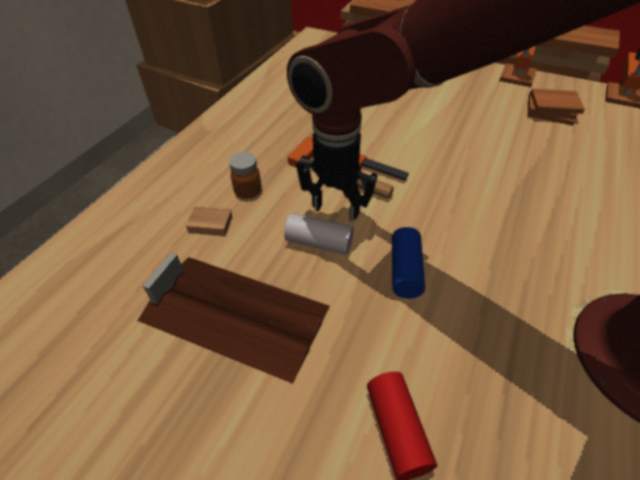

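View pics/d_top.png

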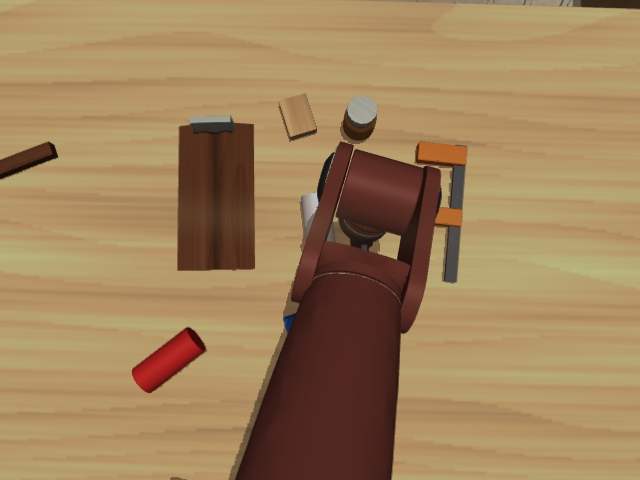

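```bash
python3 -m handwheel '[[0.06,[0,0,-0.004],[0,0,0]],[0.06,[0,0,-0.004],[0,0,0]],[0.06,[0,0,-0.004],[0,0,0]],[0.06,[0,0,-0.003],[0,0,0]],[0.06,[0,0,-0.003],[0,0,0]],[0.06,[0,0,-0.003],[0,0,0]],[0.06,[0,0,-0.003],[0,0,0]],[0.06,[0,0,-0.003],[0,0,0]],[0.06,[0,0,-0.003],[0,0,0]],[0.06,[0,0,-0.003],[0,0,0]]]'
python3 -m handwheel '[[0.06,[0,0,-0.003],[0,0,0]],[0.06,[0,0,-0.003],[0,0,0]],[0.06,[0,0,-0.003],[0,0,0]],[0.06,[0,0,-0.003],[0,0,0]],[0.06,[0,0,-0.003],[0,0,0]],[0.06,[0,0,0],[0,0,0]]]'
python3 - <<'E'
from h import *
cv2.imwrite('pics/e_side.png',cv2.resize(ctrl.get_image('side')[150:390,130:450,::-1],None,fx=2.4,fy=2.4))
fitbar([.517,.025,.1])
E
```

```text
t: 5.47
tool_pos: [0.5166, -0.0264, 0.0128]
tool_rot: [1.169, 1.234, -1.169]
contact_force: [-0.1, 0.4, 0.2]
opening: 0.06
t: 5.97
tool_pos: [0.5157, -0.0112, 0.0127]
tool_rot: [1.169, 1.235, -1.169]
contact_force: [0.2, -0.0, -0.1]
opening: 0.0601
bar top [0.5137 0.0329 0.1159] 0.679
bar side [0.5157 0.0318 0.1439] 0.055
bar both [0.5154 0.032  0.1021] 0.745
```

View pics/e_side.png

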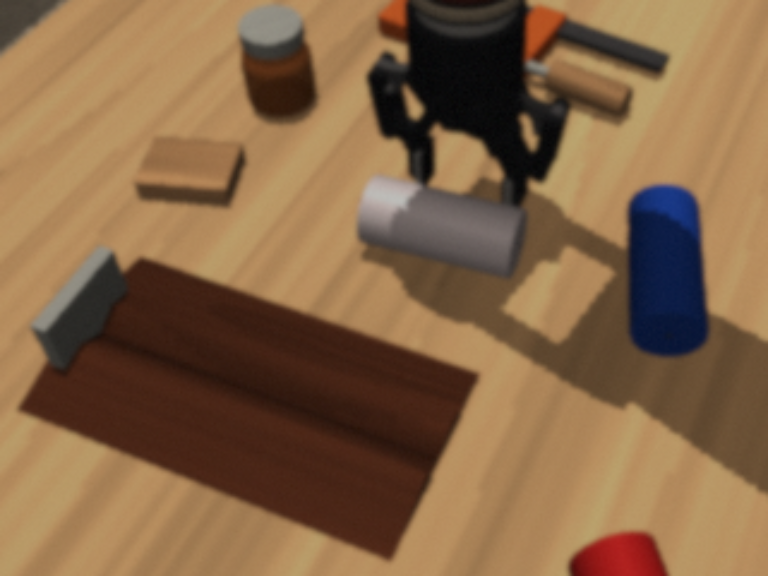

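```bash
python3 -m handwheel '[[0.06,[0,0,-0.003],[0,0,0]],[0.06,[0,0,-0.003],[0,0,0]],[0.06,[0,0,-0.003],[0,0,0]],[0.06,[0,0,-0.003],[0,0,0]],[0.06,[0,0,-0.003],[0,0,0]],[0.06,[0,0,-0.003],[0,0,0]],[0.06,[0,0,-0.003],[0,0,0]],[0.06,[0,0,-0.003],[0,0,0]],[0.06,[0,0,-0.003],[0,0,0]],[0.06,[0,0,-0.003],[0,0,0]]]'
python3 - <<'E'
from h import *
o=fitbar([.515,.06,.1])
for k in o: print(invf(V,o[k][0]))
E
```

```text
t: 7.05
tool_pos: [0.5142, 0.0186, 0.0128]
tool_rot: [1.169, 1.234, -1.169]
contact_force: [-0.2, 0.0, 0.3]
opening: 0.0599
bar top [0.516  0.0609 0.1303] 0.689
bar side [0.512  0.0589 0.1181] 0.054
bar both [0.5112 0.0594 0.1255] 0.746
[-0.07051598 -0.12450742  0.07627778]
[-0.07462177 -0.12627452  0.06413531]
[-0.07541045 -0.12568453  0.07149081]
```

```bash
python3 -m handwheel '[[0.06,[0,0,-0.004],[0,0,0]],[0.06,[0,0,-0.004],[0,0,0]],[0.06,[0,0,-0.004],[0,0,0]],[0.06,[0,0,-0.004],[0,0,0]],[0.06,[0,0,-0.004],[0,0,0]],[0.06,[0,0,-0.004],[0,0,0]],[0.06,[0,0,-0.004],[0,0,0]],[0.06,[0,0,-0.004],[0,0,0]],[0.06,[0,0,-0.004],[0,0,0]],[0.06,[0,0,-0.004],[0,0,0]]]'
python3 - <<'E'
from h import *
o=fitbar([.512,.096,.1])
for k in o: print(invf(V,o[k][0]))
E
```

```text
t: 8.08
tool_pos: [0.512, 0.0586, 0.0128]
tool_rot: [1.169, 1.234, -1.169]
contact_force: [0.4, 0.1, -0.5]
opening: 0.0601
bar top [0.5122 0.0978 0.0282] 0.752
bar side [0.5094 0.0987 0.1025] 0.072
bar both [0.5102 0.0986 0.1107] 0.829
[-0.07229641 -0.08739912 -0.02579091]
[-0.07509946 -0.08636711  0.04849445]
[-0.07425115 -0.08656387  0.05666637]
```

```bash
python3 -m handwheel '[[0.06,[-0.001,0,-0.003],[0,0,0]],[0.06,[-0.001,0,-0.003],[0,0,0]],[0.06,[-0.001,0,-0.003],[0,0,0]],[0.06,[-0.001,0,-0.003],[0,0,0]],[0.06,[-0.001,0,-0.003],[0,0,0]],[0.06,[0,0,-0.003],[0,0,0]],[0.06,[0,0,-0.003],[0,0,0]],[0.06,[0,0,-0.003],[0,0,0]],[0.06,[0,0,-0.003],[0,0,0]],[0.06,[0,0,-0.003],[0,0,0]]]'
python3 - <<'E'
from h import *
o=fitbar([.510,.126,.054],z=.032)
for k in o: print(invf(V,o[k][0]))
cv2.imwrite('pics/f_side.png',cv2.resize(ctrl.get_image('side')[150:390,130:450,::-1],None,fx=2.4,fy=2.4))
E
```

```text
t: 9.12
tool_pos: [0.5106, 0.0881, 0.018]
tool_rot: [1.169, 1.234, -1.169]
contact_force: [-0.3, -2.9, 1.5]
opening: 0.0598
bar top [0.5145 0.1283 0.0208] 0.78
bar side [0.5042 0.125  0.0672] 0.068
bar both [0.5045 0.1251 0.06  ] 0.849
[-0.06833836 -0.05714047 -0.03323774]
[-0.07888428 -0.05984615  0.01318913]
[-0.0785291  -0.05975942  0.00595539]
```

View pics/f_side.png

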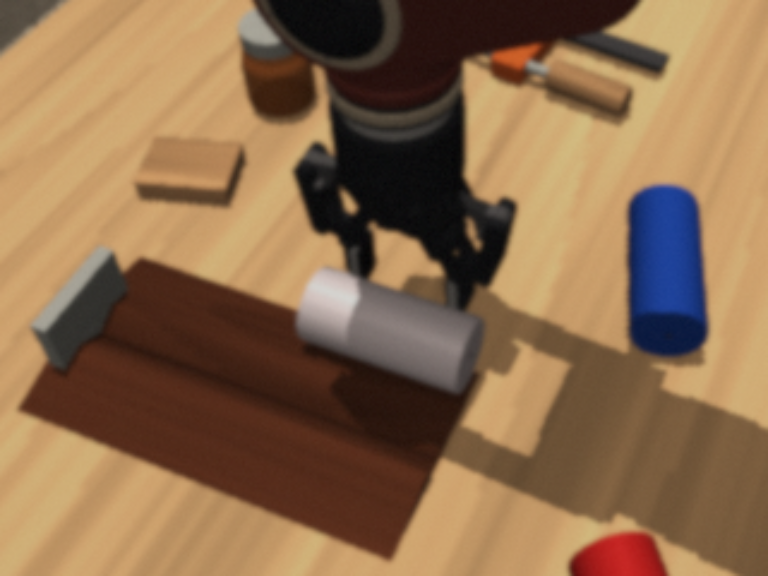

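```bash
python3 -m handwheel '[[0.06,[0,0,-0.003],[0,0,0]],[0.06,[0,0,-0.003],[0,0,0]],[0.06,[0,0,-0.003],[0,0,0]],[0.06,[0,0,-0.003],[0,0,0]],[0.06,[0,0,-0.003],[0,0,0]],[0.06,[0,0,-0.003],[0,0,0]],[0.06,[0,0,-0.003],[0,0,0]],[0.06,[0,0,-0.003],[0,0,0]],[0.06,[0,0,-0.003],[0,0,0]],[0.06,[0,0,-0.003],[0,0,0]]]'
python3 - <<'E'
from h import *
o=fitbar([.504,.157,.054],z=.037)
for k in o: print(invf(V,o[k][0]))
E
```

```text
t: 10.2
tool_pos: [0.5087, 0.1184, 0.0178]
tool_rot: [1.169, 1.234, -1.169]
contact_force: [1.1, -3.0, 1.1]
opening: 0.0599
bar top [0.5096 0.1619 0.031 ] 0.818
bar side [0.505  0.1542 0.0823] 0.057
bar both [0.5049 0.1544 0.0468] 0.871
[-0.07149319 -0.02330423 -0.02295139]
[-0.07642126 -0.03067799  0.02830923]
[-0.07651385 -0.0305278  -0.00724706]
```

```bash
python3 -m handwheel '[[0.06,[0,0,-0.002],[0,0,0]],[0.06,[0,0,-0.002],[0,0,0]],[0.06,[0,0,-0.002],[0,0,0]],[0.06,[0,0,-0.002],[0,0,0]],[0.06,[0,0,-0.002],[0,0,0]],[0.06,[0,0,-0.002],[0,0,0]],[0.06,[0,0,-0.002],[0,0,0]],[0.06,[0,0,-0.002],[0,0,0]],[0.06,[0,0,0],[0,0,0]]]'
python3 - <<'E'
from h import *
o=fitbar([.505,.18,.054],z=.032)
for k in o: print(invf(V,o[k][0]))
cv2.imwrite('pics/g_side.png',cv2.resize(ctrl.get_image('side')[150:390,130:450,::-1],None,fx=2.4,fy=2.4))
E
```

```text
t: 11.15
tool_pos: [0.5077, 0.1347, 0.0177]
tool_rot: [1.169, 1.235, -1.169]
contact_force: [0.6, -0.2, 0.3]
opening: 0.0602
bar top [0.5094 0.1878 0.0245] 0.748
bar side [0.5046 0.1819 0.0557] 0.048
bar both [0.5036 0.1838 0.0552] 0.842
[-0.07027303  0.00259475 -0.02945138]
[-0.07541782 -0.00301362  0.00168281]
[-0.0763161  -0.00112784  0.00120143]
```

View pics/g_side.png

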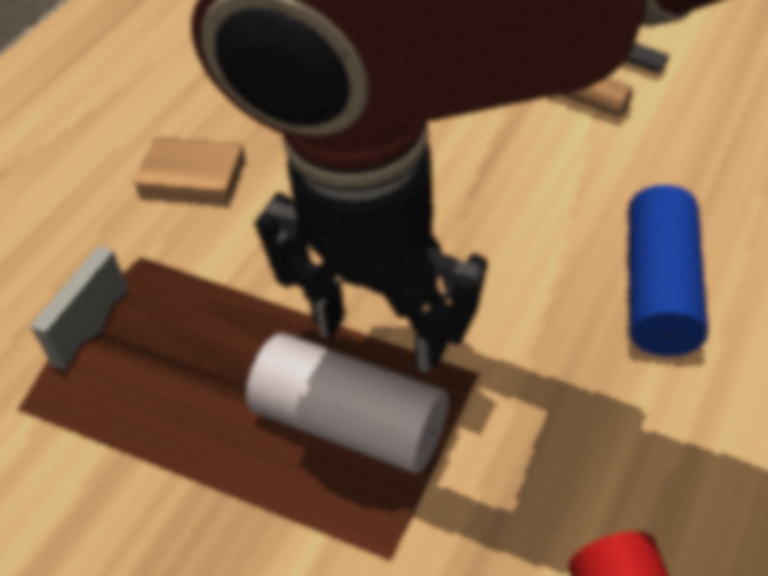

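The bar is in the groove at v-frame x≈-0.076, y≈-0.002, with its yaw aligned. Next I retreat, lift, turn 90° and shut the fingers so I can push the near end.

```bash
python3 -m handwheel '[[0.06,[0,0,0.012],[0,0,0]],[0.06,[0,0,0.015],[0,0,0]],[0.06,[-0.015,0,0],[0,0,0]],[0.06,[-0.03,0,0],[0,0,0]],[0.06,[-0.03,0,0],[0,0,0]],[0.06,[-0.03,0,0],[0,0,0]],[0.06,[-0.02,0,0],[0,0,0]]]'
python3 -m handwheel '[[0,[0,-0.02,0],[0,0,0]],[0,[0,-0.03,0],[0,0,0]],[0,[0,-0.03,0],[0,0,0]],[0,[0,-0.02,0],[0,0,0]]]'
python3 -m handwheel '[[0,[0,0,0],[-7,0,0]],[0,[0,0,0],[-7,0,0]],[0,[0,0,0],[-7,0,0]],[0,[0,0,0],[-7,0,0]],[0,[0,0,0],[-7,0,0]],[0,[0,0,0],[-7,0,0]],[0,[0,0,0],[-7,0,0]],[0,[0,0,0],[-7,0,0]],[0,[0,0,0],[-7,0,0]],[0,[0,0,0],[-7,0,0]]]'
python3 -m handwheel '[[0,[0,0,0],[-7,0,0]],[0,[0,0,0],[-7,0,0]],[0,[0,0,0],[-6,0,0]],[0,[0,0,0],[0,0,0]]]'
python3 - <<'E'
from h import *
for n in('top','side'):
    cv2.imwrite(f'pics/i_{n}.png',ctrl.get_image(n)[:,:,::-1])
o=fitbar([.504,.184,.054],z=.032)
for k in o: print(invf(V,o[k][0]))
t=xf([[-.18,0,.024]],*V)[0]
plan(t,V[2]+np.pi/2)
E
```

```text
t: 11.98
tool_pos: [0.5106, 0.1062, 0.1461]
tool_rot: [1.172, 1.231, -1.167]
contact_force: [0.5, 1.4, -0.3]
opening: 0.0597
t: 12.32
tool_pos: [0.4075, 0.1009, 0.1423]
tool_rot: [1.169, 1.235, -1.171]
contact_force: [0.6, 0.2, -0.1]
opening: 0.012
t: 13.15
tool_pos: [0.4095, 0.101, 0.1427]
tool_rot: [0.227, 1.559, -0.228]
contact_force: [-0.5, 0.2, -1.5]
opening: -0.0003
t: 13.48
tool_pos: [0.4095, 0.1011, 0.1427]
tool_rot: [-0.043, 1.57, 0.043]
contact_force: [0.1, -0.7, 0.6]
opening: -0.0001
bar top [0.5076 0.1876 0.0496] 0.527
bar side [0.5033 0.1835 0.0583] 0.039
bar both [0.5029 0.1842 0.0724] 0.599
[-0.0720272   0.00249247 -0.00441946]
[-0.07661082 -0.00137224  0.00426857]
[-0.07692604 -0.00065444  0.01838568]
t 13.7833 pos [0.4095 0.1016 0.1428] F [ 0.28 -0.09 -0.04] op -0.0003
tool axes cols
 [[ 0.    -0.053  0.999]
 [-0.     0.999  0.053]
 [-1.    -0.     0.   ]]
world d [-0.0096  0.0777 -0.1188] shift now-axes [ 0.1188  0.0781 -0.0055] turn deg [-0.08  0.    0.  ] shift target-axes [ 0.1188  0.0781 -0.0054]
```

View pics/i_top.png

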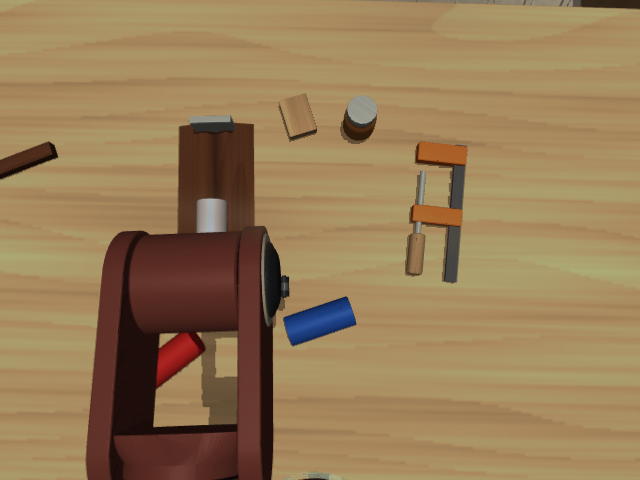

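View pics/i_side.png

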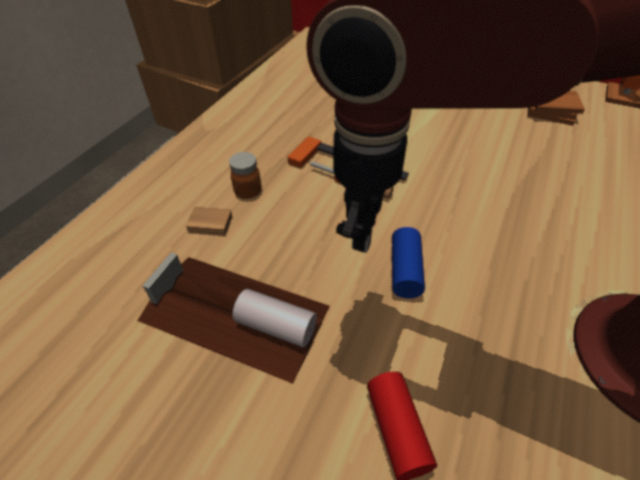

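```bash
python3 -m handwheel '[[0,[0,0.02,-0.005],[0,0,0]],[0,[0,0.03,0],[0,0,0]],[0,[0,0.028,0],[0,0,0]],[0,[0.03,0,0],[0,0,0]],[0,[0.03,0,0],[0,0,0]],[0,[0.03,0,0],[0,0,0]],[0,[0.02,0,0],[0,0,0]],[0,[0.009,0,0],[0,0,0]],[0,[0,0,0],[0,0,0]]]'
python3 - <<'E'
from h import *
cv2.imwrite('pics/j_side.png',cv2.resize(ctrl.get_image('side')[150:390,130:450,::-1],None,fx=2.4,fy=2.4))
p=ctrl.get_obs()['tool_pos'];print(p,invf(V,[p[0],p[1],0]))
E
```

```text
t: 14.53
tool_pos: [0.3983, 0.1788, 0.0214]
tool_rot: [-0.043, 1.576, 0.041]
contact_force: [-0.5, -0.5, -0.4]
opening: -0.0003
[0.39980987 0.17919461 0.02328738] [-1.80157148e-01 -8.17494958e-05 -5.40000000e-02]
```

View pics/j_side.png

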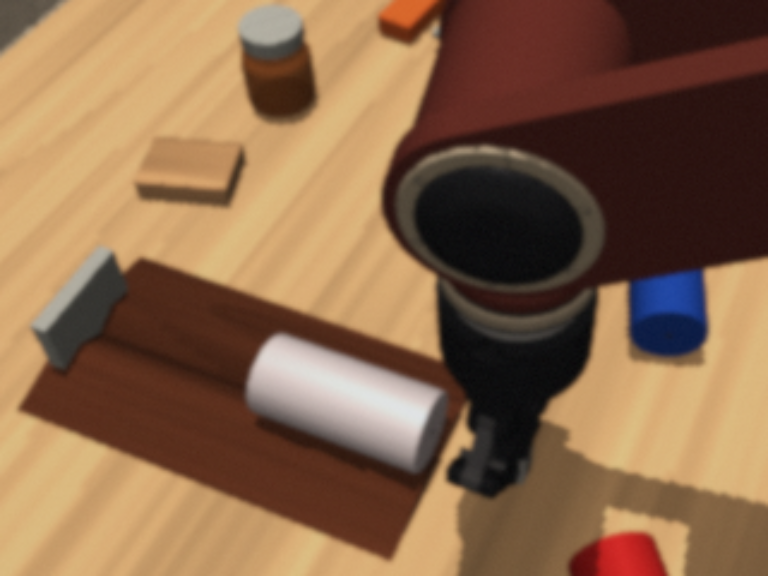

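```bash
python3 -m handwheel '[[0,[0,0,0.005],[0,0,0]],[0,[0,0,0.005],[0,0,0]],[0,[0,0,0.005],[0,0,0]],[0,[0,0,0.004],[0,0,0]],[0,[0,0,0.004],[0,0,0]],[0,[0,0,0.004],[0,0,0]],[0,[0,0,0.004],[0,0,0]],[0,[0,0,0.004],[0,0,0]],[0,[0,0,0.004],[0,0,0]],[0,[0,0,0.004],[0,0,0]]]'
python3 -m handwheel '[[0,[0,0,0.004],[0,0,0]],[0,[0,0,0.004],[0,0,0]],[0,[0,0,0.004],[0,0,0]],[0,[0,0,0.004],[0,0,0]],[0,[0,0,0.004],[0,0,0]],[0,[0,0,0.004],[0,0,0]],[0,[0,0,0.004],[0,0,0]],[0,[0,0,0.004],[0,0,0]],[0,[0,0,0.004],[0,0,0]],[0,[0,0,0.004],[0,0,0]]]'
python3 - <<'E'
from h import *
p=ctrl.get_obs()['tool_pos'];print(p,invf(V,[p[0],p[1],0]))
o=fitbar([.54,.186,.054],z=.032)
for k in o: print(invf(V,o[k][0]))
E
```

```text
t: 15.42
tool_pos: [0.443, 0.1816, 0.0234]
tool_rot: [-0.043, 1.572, 0.042]
contact_force: [-2.7, -0.0, 1.4]
opening: -0.0
t: 16.25
tool_pos: [0.4836, 0.1839, 0.0238]
tool_rot: [-0.042, 1.57, 0.042]
contact_force: [-1.4, -0.0, 0.1]
opening: -0.0001
[0.48361759 0.18385172 0.02380212] [-9.62202230e-02  4.51568412e-05 -5.40000000e-02]
bar top [ 0.5633  0.1837 -0.0301] 0.636
bar side [0.5524 0.1861 0.0567] 0.378
bar both [0.5515 0.1867 0.0388] 1.021
[-0.01665712 -0.00445029 -0.08406452]
[-0.0274071  -0.00144747  0.00267214]
[-0.02825528 -0.00077985 -0.0151547 ]
```

```bash
python3 -m handwheel '[[0,[0,0,0.004],[0,0,0]],[0,[0,0,0.004],[0,0,0]],[0,[0,0,0.004],[0,0,0]],[0,[0,0,0.004],[0,0,0]],[0,[0,0,0.004],[0,0,0]],[0,[0,0,0.004],[0,0,0]],[0,[0,0,0.004],[0,0,0]],[0,[0,0,0.004],[0,0,0]],[0,[0,0,0.004],[0,0,0]],[0,[0,0,0.004],[0,0,0]]]'
python3 -m handwheel '[[0,[0,0,0.004],[0,0,0]],[0,[0,0,0.004],[0,0,0]],[0,[0,0,0.004],[0,0,0]],[0,[0,0,0.004],[0,0,0]],[0,[0,0,0.004],[0,0,0]],[0,[0,0,0.004],[0,0,0]],[0,[0,0,0.004],[0,0,0]],[0,[0,0,0.003],[0,0,0]],[0,[0,0,0.002],[0,0,0]],[0,[0,0,0.001],[0,0,0]]]'
python3 - <<'E'
from h import *
p=ctrl.get_obs();print(p['contact_force']);p=p['tool_pos'];print(p,invf(V,[p[0],p[1],0]))
cv2.imwrite('pics/k_side.png',cv2.resize(ctrl.get_image('side')[150:390,80:400,::-1],None,fx=2.4,fy=2.4))
E
```

```text
t: 17.28
tool_pos: [0.5235, 0.186, 0.0238]
tool_rot: [-0.042, 1.57, 0.042]
contact_force: [-2.0, -0.0, 0.3]
opening: -0.0002
t: 18.12
tool_pos: [0.5574, 0.1878, 0.0238]
tool_rot: [-0.042, 1.57, 0.042]
contact_force: [-1.5, -0.1, 1.3]
opening: 0.0
[-1.54661769 -0.08179929  1.28446842]
[0.55740427 0.18779502 0.02377572] [-2.23282699e-02  1.62850590e-07 -5.40000000e-02]
```

View pics/k_side.png

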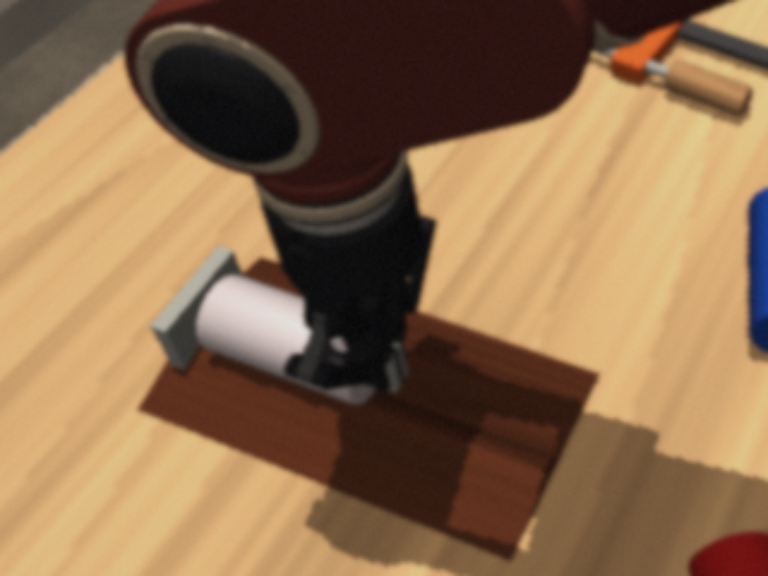

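```bash
python3 -m handwheel '[[0,[0,0,0.002],[0,0,0]],[0,[0,0,0.002],[0,0,0]],[0,[0,0,0.001],[0,0,0]],[0,[0,0,0.001],[0,0,0]],[0,[0,0,0.001],[0,0,0]],[0,[0,0,0],[0,0,0]]]'
python3 -m handwheel '[[0,[0,0,0.001],[0,0,0]],[0,[0,0,0.001],[0,0,0]],[0,[0,0,0],[0,0,0]]]'
```

```text
t: 18.67
tool_pos: [0.5643, 0.1882, 0.0238]
tool_rot: [-0.042, 1.57, 0.042]
contact_force: [-0.9, -0.5, -0.6]
opening: 0.0
t: 18.92
tool_pos: [0.5663, 0.1883, 0.0239]
tool_rot: [-0.042, 1.57, 0.042]
contact_force: [-0.1, 0.1, -0.7]
opening: -0.0002
```

```bash
for i in 1 2 3; do python3 -m handwheel '[[0,[0,0,0.001],[0,0,0]],[0,[0,0,0],[0,0,0]]]'; done
```

```text
t: 19.08
tool_pos: [0.5673, 0.1884, 0.0238]
tool_rot: [-0.042, 1.57, 0.042]
contact_force: [-0.9, -0.4, -0.3]
opening: 0.0002
t: 19.25
tool_pos: [0.5676, 0.1884, 0.0237]
tool_rot: [-0.043, 1.572, 0.042]
contact_force: [-2.7, -0.8, 1.3]
opening: 0.0001
t: 19.42
tool_pos: [0.5676, 0.1884, 0.0233]
tool_rot: [-0.043, 1.574, 0.042]
contact_force: [-6.8, -0.5, 2.7]
opening: 0.0
```

The force rose to 7 N and the tip stopped at v-x≈-0.012, where contact with the stop is expected (-0.011). I'll back off now and check.

```bash
python3 -m handwheel '[[0,[0,0,-0.003],[0,0,0]],[0,[0,0,-0.01],[0,0,0]],[0,[0,0,-0.03],[0,0,0]],[0,[-0.02,0,-0.03],[0,0,0]],[0,[-0.03,0,-0.02],[0,0,0]],[0,[-0.03,0,-0.02],[0,0,0]],[0,[-0.03,0,0],[0,0,0]],[0,[-0.02,-0.03,0],[0,0,0]],[0,[0,-0.04,0],[0,0,0]],[0,[0,-0.04,0],[0,0,0]]]'
python3 -m handwheel '[[0,[0,-0.04,0],[0,0,0]],[0,[0,-0.04,0],[0,0,0]],[0,[0,0,0],[0,0,0]],[0,[0,0,0],[0,0,0]]]'
python3 - <<'E'
from h import *
o=fitbar(xf([[.055,0,0]],*V)[0][:2].tolist()+[.054],z=.032)
for k in o: print(invf(V,o[k][0]))
a=cv2.resize(ctrl.get_image('side')[220:400,120:360,::-1],(400,300))
b=cv2.resize(ctrl.get_image('top')[90:300,140:420,::-1],(400,300))
cv2.imwrite('pics/l.png',np.hstack([a,b]))
E
```

```text
t: 20.25
tool_pos: [0.4634, 0.072, 0.1568]
tool_rot: [-0.045, 1.563, 0.044]
contact_force: [0.3, -0.1, -0.2]
opening: -0.0002
t: 20.58
tool_pos: [0.4666, -0.0091, 0.1542]
tool_rot: [-0.039, 1.569, 0.039]
contact_force: [-0.8, 1.1, 0.2]
opening: 0.0003
bar top [0.6355 0.1924 0.0608] 0.042
bar side [0.6362 0.1901 0.0459] 0.045
bar both [0.6354 0.1912 0.059 ] 0.119
[0.05589486 0.0004071  0.00677156]
[ 0.05646866 -0.00191085 -0.00812492]
[ 0.05574921 -0.00082565  0.00499809]
```

View pics/l.png

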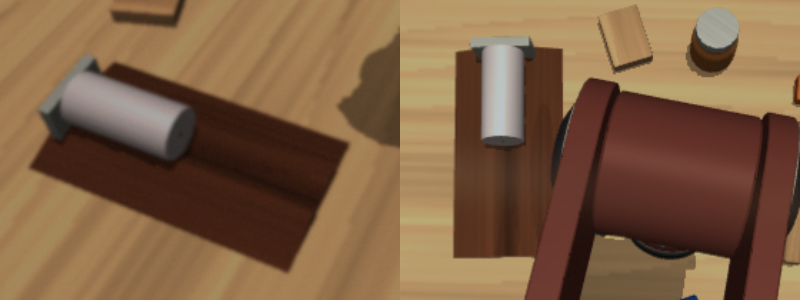

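The bar lies in the groove and butts against the stop: v-frame x≈0.056, y≈-0.001, yaw error about 0.005. The robot is clear and the bystanders haven't moved. I'm handing it in.

```bash
python3 -c "
from station import ctrl
print(ctrl.finish_job())"
```

```text
the job is handed in; nothing more can be done
None
```

The bar is home in the groove against the stop plate, and I handed the job in after about 21 s. `finish_job()` gives no verdict, so this rests on my own checks.

**What I did:** I rolled the bar slowly over the bench and up the ramp with two spread fingertips, and it dropped into the groove at x ≈ -0.076 m in the V-block's frame. I then pushed its near end with the shut fingers until the force rose to about 7 N and the tip stopped moving.

**Last checks:**
- **Seat:** fitting both cameras put the bar at x ≈ 0.056 m and y ≈ -0.001 m in the V-block's frame, about 0.005 rad off the groove. That is within the limits.
- **Camera agreement:** the cameras differed by up to 2.3 mm sideways and 0.015 rad, partly from the 2 mm calibration. Earlier top-camera fits were poor while the arm hid the bar, so I relied on the side camera then.
- **Bystanders:** the jar and offcut look unmoved in the final picture. The clamp was almost out of that view; it looked unmoved in the full picture before the end push, and the arm stayed away from it.
- **Robot:** the gripper was clear of everything when I handed in.

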